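Reset a tripped heater through its blind slot with a hex driver

ROBOT

A 6-joint arm with a two-finger parallel gripper is mounted at the origin on the work surface; the furniture and walls round the work are solid. World frame = base frame: x ahead of the robot, y to its left, z up, the work surface at z = 0. Lengths are in mm, angles in rad, forces in N, time in s.
With the tool pointing down it reaches from about 275 to 1000 mm from the base axis. Payload 8.4 kg.
Tool frame: the origin (TCP) lies at the very end of the fingers, on their centre line; the grasp point (between the pads) lies 19 mm behind it; z points along the fingers, y is the line along which they close (so a half turn about z gives the same grasp; the last joint's range is limited). The gripper opens to 85 mm and grips with 20 to 120 N. Pads are 22 mm wide; open, the fingers measure 114 mm over their backs; the gripper's body (76 mm by 85 mm) begins 54 mm behind the grasp point. The pads swing forward as they close: fully open they stand 13 mm farther back than shut.
Start: joints at [-1.341, 0.353, 1.633, -0, 1.155, -0.002], TCP at [143.579, -608.287, 231.281] pointing down, gripper open.
Joint ranges: [-2.63, 2.63], [-0.92, 2.1], [0.06, 2.66], [-1.3, 4.44], [0, 2.69], [-3.02, 3.02]. Speed limits (rad/s): [2.22, 2.22, 2.79, 3.14, 3.14, 3.14].

INTERFACE

Orientations are given as a 3x3 rotation matrix whose columns are the frame's x, y, z axes.
In Python, from bench import arm, move_gripper, kin, capture, camera_info, ticket, models, read_t, read_q, read_qd, read_joint_efforts, read_ee_pos, read_tcp_rot, read_force, read_torque, read_finger_gap, read_grasp_force gives the robot as it stands. Calls block until the motion is done:
- arm.goto(position, orientation): joint-space move of the TCP to a pose.
- arm.servo_line(position, rotation=None, rate=150, stop_force=None): straight line of the TCP; rotation=None keeps the orientation; rate is the mean speed in mm/s. With stop_force (N) it stops when the force on the tool has changed by that much, and returns True; else False.
- arm.set_joints(angles): joint-space move.
- move_gripper(opening): finger opening in mm; the grip force is fixed at half the most; returns when the fingers have stopped.
- arm.sleep(seconds).
- kin.ik(position, orientation): joint angles nearest the present ones, or None.
- capture(name): name is "side" or "top" or "wrist"; returns the picture (480x640x3 uint8, red, green, blue); there is no depth.
- camera_info(name): a dict with "K" (3x3 intrinsics, pixels), "xyz" and "rotation" of the camera in the world. Camera axes: x right, y up, looking along -z (the intrinsics and any distortion apply to the point x, -y, -z); pixel columns grow to the right and rows downward; lengths in mm; the calibration is good to about 2 mm. A picture is of the moment at which its call begins: read the wrist's pose just before it. camera_info takes no time and is no camera call; for the wrist camera it gives the pose at the moment of the call.
A pose or a line that the arm cannot do raises arm.PlanningError and nothing moves.
- ticket.job_done(): hands the job in; it is judged then, once.
Trained networks look in the newest picture that a camera, given by its name, has taken for a name from the list of things; names that differ only in an ending like _2 or _b are one class to them, and where a whole thing is asked for, a point or a joint stands for the part that bears it (a point fixed in the world has none). Each returns a list of dicts, best first, with "p" (0 to 1); they miss things now and then, are a little off and sometimes report something else, mostly with a low value. They report only what shows in the picture. A call takes as long as a camera call.
- models.boxes_of(target, camera): "centre" ([column, row] in pixels, amid what is visible of it).
- models.outline_of(target, camera): "region" (480x640 bool, what is visible of it) and "centre" ([column, row] in pixels, amid what is visible of it).
Readings, each from a call of its own:
- read_t(): time.
- read_q(): joint angles.
- read_qd(): joint speeds.
- read_joint_efforts(): joint torques, N m.
- read_ee_pos(): TCP position.
- read_tcp_rot(): TCP orientation.
- read_force(): force on the tool from outside, world axes, zero at the start.
- read_torque(): the same for the moment, N m.
- read_finger_gap(): finger opening in mm.
- read_grasp_force(): force on a finger pad.
Only numpy, scipy, OpenCV 4.12 (cv2) and the standard library are available. Lean on these libraries where they do the work, as an engineer would, in place of code of your own. Each camera call takes 0.05 s, during which the arm holds its last target. There are 200 camera calls.

TASK

The bench heater's overheat cut-out has tripped and must be reset through the pale-rimmed slot in its top. The red hex driver lies on the bench: stand it tip down, fully seated, in the free hole of its wooden block and let go of it, so that you can take it again upright. Then feel along the bottom of the slot with its tip until it drops into the hidden reset hole, push the reset button there all the way in, and stand the driver back in the same hole of the block, let go; leave the seedlings and the seed tin where they are.

Things in the scene. Friction and masses are not known exactly. Their poses are not given: they have to be found in the camera images.
- heater: Bench fan heater, grey steel case 150 (x) x 246 (y) x 125 mm high with a black top panel, fixed to the bench, unplugged; origin at the centre of its underside, front grille towards -x, z up. Its top panel is 123.5 mm above the bench.
- slot (a point): Centre of the mouth of the access slot in the heater's top panel, marked by a pale grey rim: 90 mm long along the heater's y, 12 mm wide along its x, 40 mm deep, black, with a flat floor. The hidden round reset hole, 12 mm across, is in that floor on the slot's centre line, up to 30 mm either side of its middle (differs from unit to unit). Knobs beside the slot rise at most 17 mm.
- reset_button (a joint): How far the reset button is pushed in, m: 0 tripped (out), 0.006 fully in. It slides straight down at the bottom of the reset hole, resists with about 7 N all the way and stays where it is left. Its top is 8 mm under the slot's floor when out, 14 mm when fully in.
- block: Pale wooden driver block 130 (x) x 56 (y) x 92 mm high, fixed to the bench; origin at the centre of its underside, z up. Two markers, part of it, stand in its other holes at its +x end, 66 and 90 mm from the free bore, and rise up to 50 mm above the block.
- bore (a point): Centre of the mouth of the free bore, in the block's top, at the block's -x end (40 mm from its middle): 14 mm across, 88 mm deep, mouth chamfered 3 mm.
- driver: Ball-end hex driver, 180 mm long, about 80 g, lying on the bench. Origin on its axis where the handle's flat front face meets the shaft; x points along the shaft to the tip. Red ribbed handle 30 mm across, 95 mm long, tapering only in its last 29 mm to the butt; steel shaft 6 mm across, 85 mm long. Balances about 33 mm behind the origin. In the bore it stands on that front face.
- driver_tip (a point): End of the driver's ball tip, on its axis 85 mm from its origin; the ball is 6.6 mm across.
- seedling_a: Seedling in a root plug, 28x24x92 mm, standing on the bench, to be left alone; origin at the centre of its underside.
- seedling_b: The same, another one, standing on the bench, to be left alone.
- tin: Round seed tin with a green lid, 59 mm across, 34 mm high, to be left alone; origin at the centre of its underside.

How it is judged (in metres and radians):
On the way, in this order (a step that is already met when the one before it is completed fails the run):
1. the driver stands tip down in the block's free bore, let go (horizontal distance between driver_tip and bore below 0.008 m and z of driver_tip in the frame of block below 0.025 m and angle between driver's own x axis and vertical above 3.02 rad and contact force between driver and the fingers below 0.2 N), for 0.2 s.
2. the reset button is pushed home (5 mm or more) by the driver's tip, which is inside the heater (value of joint reset_button above 0.005 m and z of driver_tip in the frame of heater below 0.078 m and horizontal distance between driver_tip and slot below 0.045 m), for 0.1 s.
At the end, for the whole second after the job is handed in: The reset button is in by more than 5 mm of its 6 mm, and the driver again stands tip down in the bore: tip within 8 mm of the bore's axis and less than 25 mm above the block's underside, axis within 0.12 rad of vertical, at rest and let go (all of step 1 and value of joint reset_button above 0.005 m and linear speed of driver below 0.02 m/s and angular speed of driver below 0.1 rad/s); the robot touches nothing.
It fails at once if a seedling or the seed tin is shifted by more than 20 mm or tipped (distance of any of seedling_a, seedling_b, tin from where it was at the start of the episode above 0.02 m or angle between any of seedling_a, seedling_b, tin's own z axis and vertical above 0.35 rad).
It also fails if it takes over 64 s, if anything falls off the work surface, if the arm or the gripper's body presses on something with over 40 N, if the wrist force passes 120 N, or if a joint passes its speed limit or range.

## Working session

There is one attempt and no reset: what is moved stays moved. The work goes in short steps, each a Python script; the robot and the scene stay as the last script left them, time stands still between calls to the robot, and variables do not carry over. Pictures are saved under pics/ and viewed, at most 10 in all, crops included, and the job is handed in when it is done.

```bash
ls; mkdir -p pics
python3 - <<'E'
from bench import *
import cv2,numpy as np
np.set_printoptions(precision=4,suppress=True)
for n in ("side","top"):
    im=capture(n); cv2.imwrite(f"pics/{n}0.png",im[:,:,::-1])
    print(n,camera_info(n))
    for t in ("heater","slot","block","bore","driver","driver_tip","seedling_a","tin"):
        print(t,[(np.round(d["centre"],1).tolist(),round(d["p"],2)) for d in models.boxes_of(t,n)][:4])
print(read_t())
E
```

```text
bench.py
pics
side {'K': array([[572.5006,   0.    , 328.4571],
       [  0.    , 572.5006, 235.9497],
       [  0.    ,   0.    ,   1.    ]]), 'xyz': array([ 482.942 , -839.9362,  632.6707]), 'rotation': array([[ 0.9982,  0.0266, -0.0528],
       [-0.0583,  0.597 , -0.8001],
       [ 0.0102,  0.8018,  0.5975]])}
heater [([365.0, 199.5], 0.89)]
slot [([363.1, 194.5], 0.85)]
block [([286.6, 270.0], 0.6)]
bore [([287.5, 268.5], 0.89)]
driver [([236.6, 366.7], 0.63)]
driver_tip [([236.2, 365.3], 0.79), ([287.9, 272.3], 0.4)]
seedling_a [([426.6, 277.1], 0.73), ([246.9, 231.7], 0.56)]
tin [([253.6, 198.1], 0.82)]
top {'K': array([[498.8494,   0.    , 323.0635],
       [  0.    , 498.8494, 240.2474],
       [  0.    ,   0.    ,   1.    ]]), 'xyz': array([ 409.3881, -139.0298,  951.2796]), 'rotation': array([[-0.0069,  0.9928, -0.1193],
       [-1.    , -0.0075, -0.0047],
       [-0.0056,  0.1192,  0.9929]])}
heater [([225.6, 191.8], 0.87)]
slot []
block [([331.7, 270.4], 0.91)]
bore [([333.2, 269.4], 0.73)]
driver [([417.8, 307.6], 0.68)]
driver_tip [([415.5, 306.4], 0.87)]
seedling_a [([329.2, 153.1], 0.7), ([263.9, 309.4], 0.47)]
tin [([192.1, 301.8], 0.62)]
0.9
```

View pics/side0.png

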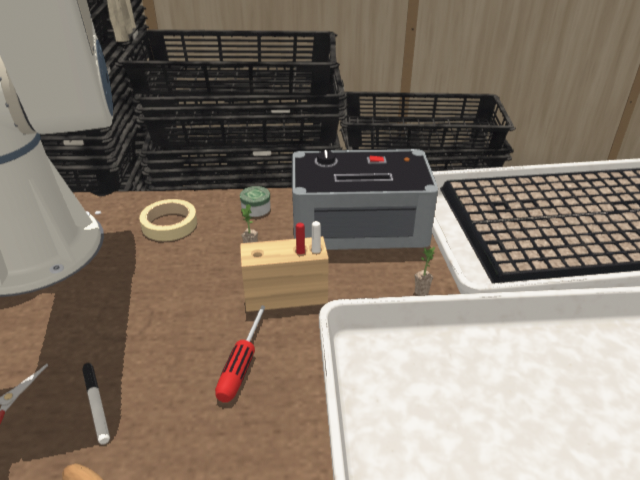

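View pics/top0.png

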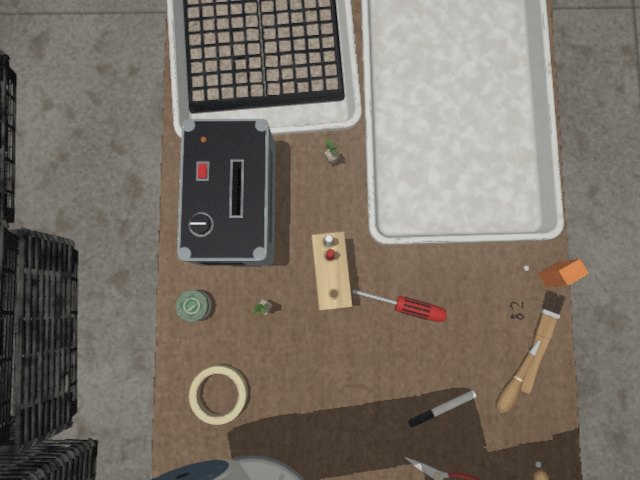

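```bash
cat > h.py <<'E'
from bench import *
import cv2,numpy as np
np.set_printoptions(precision=3,suppress=True)
def ray(ci,p):
    d=np.linalg.inv(ci["K"])@[p[0],p[1],1.]; d=ci["rotation"]@(d*[1,-1,-1]); return ci["xyz"],d
def onz(ci,p,z):
    c,d=ray(ci,p); return c+d*(z-c[2])/d[2]
def proj(ci,X):
    v=ci["rotation"].T@(np.asarray(X,float)-ci["xyz"]); v=ci["K"]@(v*[1,-1,-1]); return v[:2]/v[2]
def tri(pairs):
    A=np.zeros((3,3));b=np.zeros(3)
    for ci,p in pairs:
        c,d=ray(ci,p); d=d/np.linalg.norm(d); M=np.eye(3)-np.outer(d,d); A+=M;b+=M@c
    return np.linalg.solve(A,b)
E
python3 - <<'E'
from h import *
T,S=camera_info("top"),camera_info("side")
it=cv2.imread("pics/top0.png"); is_=cv2.imread("pics/side0.png")
capture("top"); capture("side")
print("bore",onz(T,(334,293.5),92),onz(S,(258,253),92),tri([(T,(334,293.5)),(S,(258,253))]))
print("slot",onz(T,(237,188),123.5),onz(S,(363,177.5),123.5),tri([(T,(237,188)),(S,(363,177.5))]))
print("slot ends",onz(T,(237,160),123.5),onz(T,(237,217),123.5),onz(S,(336,178),123.5),onz(S,(392,177),123.5))
for ci,n in ((T,"top"),(S,"side")):
    r=models.outline_of("driver",n)
    if r:
        m=r[0]["region"]; ys,xs=np.nonzero(m); P=np.array([onz(ci,(x,y),15)[:2] for x,y in zip(xs,ys)])
        c=P.mean(0); u=np.linalg.svd(P-c,full_matrices=0)[2][0]; s=(P-c)@u
        print(n,r[0]["p"],len(P),"c",c,"u",u,"ends",c+u*s.min(),c+u*s.max(),np.ptp(s))
for t in ("seedling_a","tin"):
    for d in models.boxes_of(t,"top"): print(t,d["p"],onz(T,d["centre"],40))
print(onz(T,(316,235),92),onz(T,(346,235),92),onz(T,(320,311),92),onz(T,(352,306),92))
z=lambda im,c,k=6:cv2.resize(im[c[1]-33:c[1]+33,c[0]-44:c[0]+44],None,fx=4.5,fy=4.5,interpolation=cv2.INTER_CUBIC)
cv2.imwrite("pics/z.png",np.vstack([np.hstack([z(it,(334,275)),z(it,(237,188))]),np.hstack([z(is_,(275,253)),z(is_,(363,177))])]))
E
```

```text
bore [ 420.593 -153.021   92.   ] [ 421.434 -154.369   92.   ] [ 420.958 -153.004   90.892]
slot [599.068  10.13  123.5  ] [597.388   7.859 123.5  ] [598.522  10.328 122.203]
slot ends [647.797  10.798 123.5  ] [549.296   9.447 123.5  ] [550.667   8.114 123.5  ] [647.792   7.461 123.5  ]
top 0.56 1000 c [ 395.561 -299.134] u [-0.266 -0.964] ends [ 424.82  -193.202] [ 378.359 -361.415] 174.511855773798
side 0.77 1544 c [ 393.287 -304.367] u [-0.261 -0.965] ends [ 424.386 -189.158] [ 377.064 -364.469] 181.5853655269135
seedling_a 0.72 [ 680.424 -145.62    40.   ]
seedling_a 0.54 [398.368 -26.446  40.   ]
tin 0.81 [401.589 103.368  40.   ]
[ 521.87  -122.713   92.   ] [ 521.473 -174.816   92.   ] [ 391.072 -128.859   92.   ] [ 399.157 -183.547   92.   ]
```

View pics/z.png

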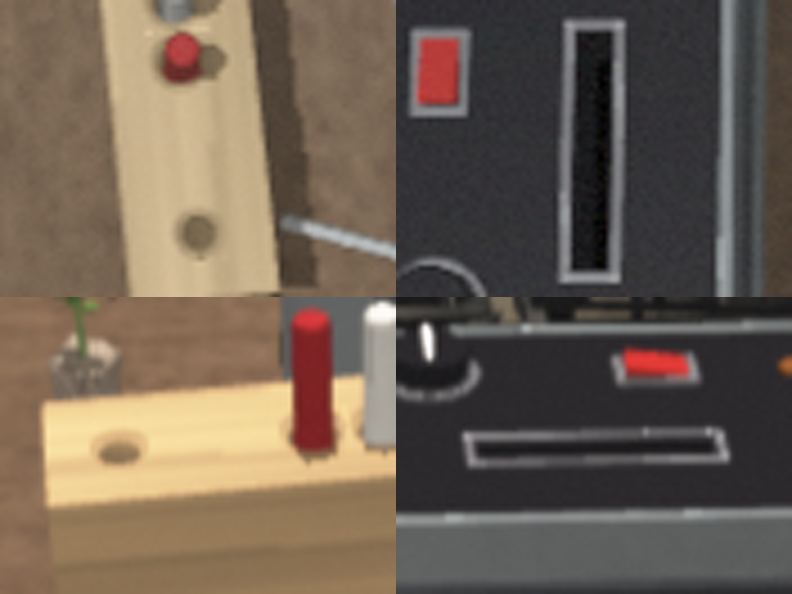

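```bash
cat >> h.py <<'E'
d=np.array([0.263,0.965,0]); d/=np.linalg.norm(d)
org=np.array([402.3,-272,15.]); G=org-50*d
BORE=np.array([421.,-153.6,92.]); SLOT=np.array([598.3,9.2,123.5])
def R_(x,z): 
    x=np.asarray(x,float);z=np.asarray(z,float); return np.column_stack([x,np.cross(z,x),z])
E
python3 - <<'E'
from h import *
for s in (1,-1):
    q=kin.ik([G[0],G[1],3],R_(s*d,[0,0,-1])); print("pick",s,q)
    for tilt in (0,0.3):
      for yaw in np.arange(-180,180,30):
        a=np.radians(yaw); h=np.array([np.cos(a),np.sin(a),0])
        # tool z tilted below the horizontal by tilt -> driver tilted too if pick not tilted
        z=h*np.cos(tilt)-np.array([0,0,np.sin(tilt)]); x=s*(-np.array([0,0,1])*np.cos(tilt)-h*np.sin(tilt)); 
        if tilt: continue
        qs=[kin.ik(BORE+[0,0,dz]+12*h,R_(x,z)) for dz in (50,150)]
        if all(q is not None for q in qs): print(s,yaw,qs[0],qs[1])
for yaw in (0,90,-90,180):
    a=np.radians(yaw);x=[np.cos(a),np.sin(a),0]
    print("down",yaw,kin.ik(BORE+[0,0,40],R_(x,[0,0,-1])),kin.ik(SLOT+[0,0,150],R_(x,[0,0,-1])))
E
```

```text
pick 1 [-0.692  0.512  2.041 -0.     0.589 -0.425]
1 -180 [-0.204  1.079  1.38  -0.26   2.237  1.408] [-0.204  0.935  1.416 -0.285  2.341  1.369]
1 -150 [ 0.014  1.027  1.536 -0.588  2.069  1.263] [ 0.014  0.873  1.572 -0.629  2.165  1.184]
1 -120 [ 0.22   0.958  1.788 -0.867  1.835  1.273] [ 0.22   0.781  1.826 -0.901  1.922  1.161]
1 -90 [ 0.395  0.917  2.095 -1.179  1.621  1.451] [ 0.395  0.694  2.141 -1.193  1.687  1.286]
1 30 [-1.176  0.946  2.31   1.443  1.556  1.457] [-1.176  0.669  2.367  1.443  1.584  1.676]
1 60 [-1.047  0.923  1.988  1.058  1.685  1.771] [-1.047  0.72   2.031  1.08   1.763  1.914]
1 90 [-0.858  0.981  1.695  0.769  1.917  1.888] [-0.858  0.814  1.732  0.807  2.009  1.988]
1 120 [-0.646  1.048  1.471  0.482  2.138  1.844] [-0.646  0.899  1.507  0.52   2.237  1.911]
1 150 [-0.426  1.087  1.356  0.128  2.265  1.653] [-0.426  0.945  1.392  0.141  2.37   1.672]
pick -1 [-0.692  0.512  2.041 -0.     0.589  2.716]
-1 -180 [-0.204  1.079  1.38  -0.26   2.237 -1.734] [-0.204  0.935  1.416 -0.285  2.341 -1.772]
-1 -150 [ 0.014  1.027  1.536 -0.588  2.069 -1.879] [ 0
[... 349 characters left out ...]
.988  1.058  1.685 -1.371] [-1.047  0.72   2.031  1.08   1.763 -1.228]
-1 90 [-0.858  0.981  1.695  0.769  1.917 -1.253] [-0.858  0.814  1.732  0.807  2.009 -1.154]
-1 120 [-0.646  1.048  1.471  0.482  2.138 -1.297] [-0.646  0.899  1.507  0.52   2.237 -1.231]
-1 150 [-0.426  1.087  1.356  0.128  2.265 -1.489] [-0.426  0.945  1.392  0.141  2.37  -1.469]
down 0 [-0.353  0.213  2.091 -0.     0.837  1.218] [ 0.013  0.275  1.646 -0.     1.22   1.584]
down 90 [-0.353  0.213  2.091 -0.     0.837 -0.353] [ 0.013  0.275  1.646 -0.     1.22   0.013]
down -90 [-0.353  0.213  2.091 -0.     0.837  2.788] None
down 180 [-0.353  0.213  2.091 -0.     0.837 -1.924] [ 0.013  0.275  1.646 -0.     1.22  -1.558]
```

Run:
```python
from h import *
arm.goto([G[0],G[1],170],R_(d,[0,0,-1]))
W=camera_info("wrist"); im=capture("wrist"); cv2.imwrite("pics/w1.png",im[:,:,::-1])
print(read_ee_pos(),W["xyz"],W["rotation"],W["K"][0])
r=models.outline_of("driver","wrist")
if r:
    m=r[0]["region"]; ys,xs=np.nonzero(m); P=np.array([onz(W,(x,y),15)[:2] for x,y in zip(xs,ys)])
    c=P.mean(0); u=np.linalg.svd(P-c,full_matrices=0)[2][0]; s=(P-c)@u
    print(r[0]["p"],len(P),"c",c,"u",u,"ends",c+u*s.min(),c+u*s.max(),np.ptp(s))
    for b in np.arange(s.min(),s.max(),15):
        k=(s>=b)&(s<b+15); w=(P[k]-c)@[-u[1],u[0]]; print(b+7,w.min(),w.max())
print(read_t())
```

```text
[ 389.043 -321.278  170.237] [ 409.136 -245.438  311.775] [[ 0.964  0.253  0.081]
 [-0.265  0.917  0.299]
 [ 0.001 -0.309  0.951]] [412.832   0.    320.644]
0.58 6262 c [ 396.02  -294.314] u [-0.271 -0.962] ends [ 426.136 -187.535] [ 377.07  -361.504] 180.75576619213564
-103.9451542631386 -3.6499280417805506 2.7611028312245134
-88.9451542631386 -2.9654890280905333 2.374951260655752
-73.9451542631386 -2.909322544187701 3.080039843109411
-58.945154263138605 -2.8556594851157824 3.3414452840840294
-43.945154263138605 -2.80251037540107 3.4296376839527243
-28.945154263138605 -13.983487478540678 14.943084388892292
-13.945154263138605 -14.823680520076119 15.130468125697657
1.0548457368613953 -15.654391991599965 14.885764605233607
16.054845736861395 -15.09932518067257 15.81343825037909
31.054845736861395 -15.127152761515255 14.710470425801187
46.054845736861395 -14.522448400257753 14.231997981976171
61.054845736861395 -13.13112794334635 13.645614143319964
76.0548457368614 -3.1401682846121166 1.5027184453750257
2.725
```

View pics/w1.png

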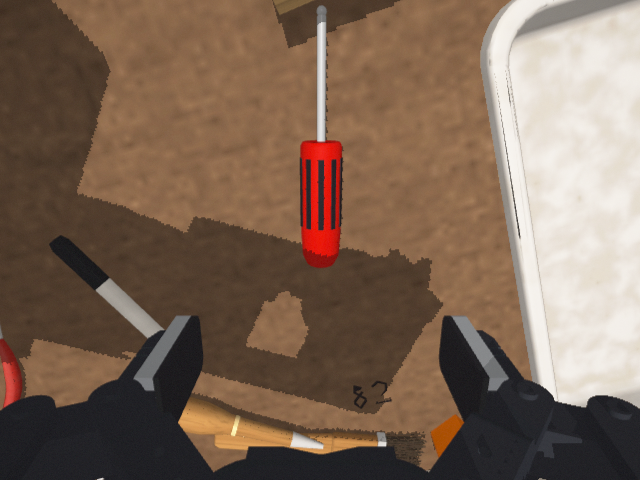

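```bash
sed -i 's/0.263,0.965,0/0.271,0.962,0/; s/402.3,-272,15/403.1,-269.3,15/' h.py
cat >> h.py <<'E'
RP=R_([0,0,-1],[0,1,0])
E
python3 - <<'E'
from h import *
RD=R_(d,[0,0,-1])
move_gripper(60)
arm.servo_line([G[0],G[1],30],RD,rate=150)
print(arm.servo_line([G[0],G[1],3],rate=40,stop_force=8), read_ee_pos())
move_gripper(0)
print("gap",read_finger_gap(),read_grasp_force(),read_force(),read_ee_pos())
arm.servo_line([G[0],G[1],220],rate=200)
arm.goto(BORE+[0,12,165],RP)
print(read_ee_pos(),read_finger_gap(),read_t())
for n in ("side","top","wrist"):
    ci=camera_info(n); im=capture(n); cv2.imwrite(f"pics/{n}2.png",im[:,:,::-1])
    print(n,[(r["centre"],r["p"]) for r in models.boxes_of("driver",n)], proj(ci,BORE), proj(ci,BORE+[0,0,30]))
t=lambda n,c:cv2.imread(f"pics/{n}2.png")[c[1]-100:c[1]+100,c[0]-130:c[0]+130]
cv2.imwrite("pics/z2.png",cv2.resize(np.hstack([t("side",(258,180)),t("top",(340,290)),]),None,fx=1.5,fy=1.5))
E
```

```text
False [ 389.572 -317.444    2.985]
gap 27.956963336864852 58.75014245510101 [-1.811  1.189  4.676] [ 389.74  -317.583    3.5  ]
[ 421.005 -141.557  256.929] 27.973858914830142 8.7083
side [([248.4, 147.5], 0.58), ([364.2, 198.0], 0.25)] [257.733 252.693] [256.45  236.864]
top [([226.6, 192.8], 0.68), ([336.7, 288.4], 0.63)] [334.336 293.258] [334.641 293.01 ]
wrist [([319.4, 282.1], 0.69), ([133.5, 23.6], 0.25)] [ 318.265 -268.533] [ 318.351 -116.04 ]
```

View pics/z2.png

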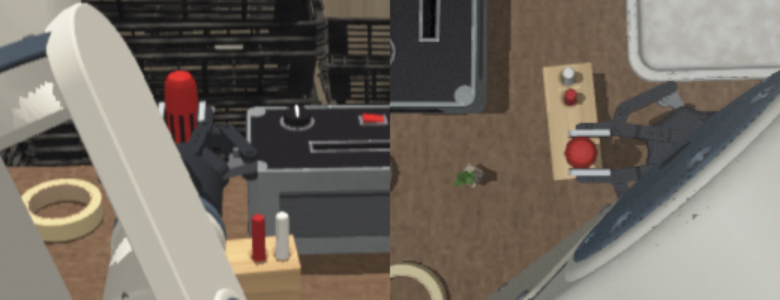

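View pics/wrist2.png

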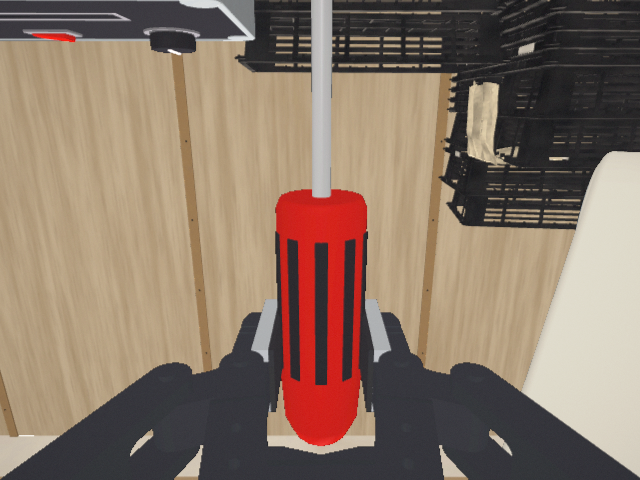

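Run:
```python
from h import *
T,W=camera_info("top"),camera_info("wrist")
p=read_ee_pos();R=read_tcp_rot(); a=p-12*R[:,2]
print("butt pred",proj(T,a+[0,0,45-5]),"seen ~337.3,292; wrist front/butt",proj(W,a+R[:,0]*50-15*R[:,2]),proj(W,a+R[:,0]*50),proj(W,a-R[:,0]*45))
s=arm.servo_line(BORE+[0,12,60],rate=60,stop_force=8); print(s,read_ee_pos(),read_force(),read_torque())
s=s or arm.servo_line(BORE+[0,12,46],rate=25,stop_force=8); print(s,read_ee_pos(),read_force(),read_torque(),read_t())
```

```text
butt pred [336.942 291.082] seen ~337.3,292; wrist front/butt [317.996 214.146] [318.327 202.532] [318.637 437.191]
False [ 421.055 -141.656  152.232] [ 0.054 -0.115 -1.296] [-0.627  0.011 -0.011]
True [ 420.909 -141.451  143.329] [-0.552  0.457  3.923] [ 0.175 -0.044 -0.081] 11.3333
```

Run:
```python
from h import *
move_gripper(50)
p=read_ee_pos()
arm.servo_line(p-[0,130,0],rate=150)
print(read_ee_pos(),read_force(),read_t())
W=camera_info("wrist"); im=capture("wrist")
r=models.outline_of("driver","wrist"); print([ (x["centre"],x["p"],x["region"].sum()) for x in r])
# go to hover for regrasp, tool down, closing along y
x=[-np.cos(.05),-np.sin(.05),0]
qs=[kin.ik(BORE+[0,0,170],R_(s*np.array(x),[0,0,-1])) for s in (1,-1)]; print(qs)
arm.servo_line(p+[0,-130,130],rate=200)
im=capture("top"); cv2.imwrite("pics/top3.png",im[:,:,::-1]); im2=capture("side")
cv2.imwrite("pics/z3.png",np.hstack([cv2.resize(q[:,:,::-1],None,fx=2.2,fy=2.2) for q in (im[200:380,250:430],im2[120:300,170:350])]))
```

```text
[ 420.783 -270.906  142.712] [-0.113 -0.029  0.477] 12.6917
[([320.1, 221.7], 0.88, np.int64(5967)), ([82.4, 132.7], 0.31, np.int64(16058))]
[array([-0.353,  0.038,  1.957, -0.   ,  1.146, -1.974]), array([-0.353,  0.038,  1.957, -0.   ,  1.146,  1.168])]
```

View pics/z3.png

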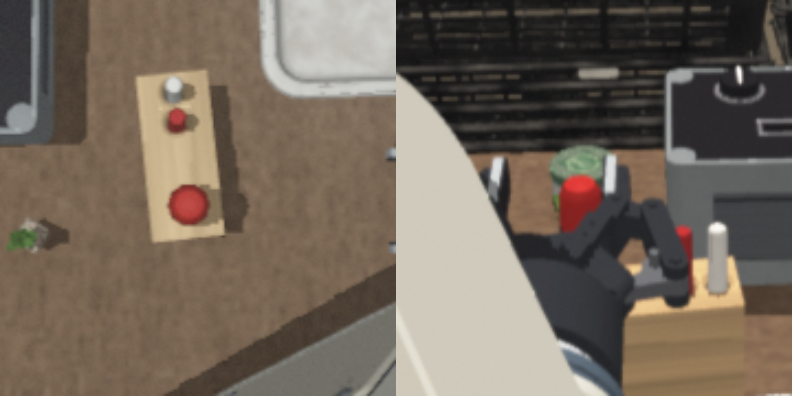

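Run:
```python
from h import *
T=camera_info("top"); im=cv2.imread("pics/top3.png")
hsv=cv2.cvtColor(im,cv2.COLOR_BGR2HSV); m=((hsv[:,:,0]<8)|(hsv[:,:,0]>172))&(hsv[:,:,1]>150)&(hsv[:,:,2]>60)
m[:,:310]=0;m[:,360:]=0;m[:270]=0;m[320:]=0
ys,xs=np.nonzero(m); c=((xs.min()+xs.max())/2,(ys.min()+ys.max())/2); print(c,np.ptp(xs),np.ptp(ys),onz(T,c,158))
print("slot ends",onz(T,(237.4,159.4),123.5),onz(T,(235.9,217.7),123.5))
D=onz(T,c,158)[:2]; D=(D+BORE[:2])/2 if np.linalg.norm(D-BORE[:2])<6 else BORE[:2]
R0=R_([1,0,0],[0,0,-1])
arm.goto([D[0],D[1],250],R0)
arm.servo_line([D[0],D[1],125],rate=120,stop_force=10); print(read_ee_pos(),read_force())
move_gripper(0)
print("gap",read_finger_gap(),read_force(),read_torque(),read_ee_pos())
p=read_ee_pos()
arm.servo_line([p[0],p[1],285],rate=150)
arm.servo_line([SLOT[0],SLOT[1],285],rate=200)
print(read_ee_pos(),read_finger_gap(),read_t())
W=camera_info("wrist"); cv2.imwrite("pics/w4.png",capture("wrist")[:,:,::-1]); np.save("W4.npy",W,allow_pickle=True)
for n in ("side","top"): cv2.imwrite(f"pics/{n}4.png",capture(n)[:,:,::-1])
p=read_ee_pos(); print("tip pred",proj(W,p-[0,0,118]),[proj(camera_info(n),p-[0,0,118]) for n in("side","top")])
```

```text
(np.float64(335.5), np.float64(292.5)) 17 17 [ 421.288 -154.333  158.   ]
slot ends [648.843  10.129 123.5  ] [548.118  11.283 123.5  ]
[ 421.547 -154.182  125.444] [ 0.586 -0.023 -0.461]
gap 29.2062620515163 [-0.624  0.687  6.429] [-0.044  0.181 -0.03 ] [ 421.635 -154.155  125.693]
[597.648   8.562 284.965] 29.36209559197094 18.825
tip pred [319.582 230.008] [array([364.43 , 154.856]), array([233.17 , 182.664])]
```

View pics/w4.png

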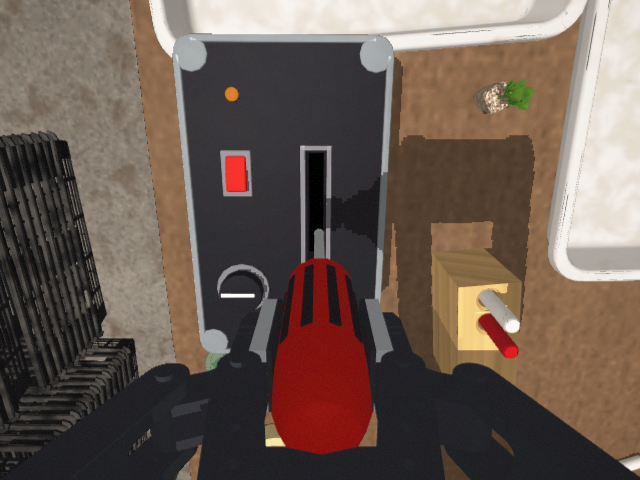

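Run:
```python
from h import *
W=np.load("W4.npy",allow_pickle=True).item(); im=cv2.imread("pics/w4.png"); g=cv2.cvtColor(im,cv2.COLOR_BGR2GRAY).astype(float)
for r in range(155,256,10):
    row=g[r-1:r+2,290:345].mean(0); w=np.clip(row-70,0,None); 
    k=np.arange(290,345); L=k<316; 
    l=(k*w)[L].sum()/w[L].sum() if w[L].sum() else np.nan; q=(k*w)[~L].sum()/w[~L].sum() if w[~L].sum() else np.nan
    print(r,round(l,1),round(q,1),onz(W,((l+q)/2,r),123.5)[:2])
col=g[140:160,305:327].mean(1); print(col.round())
for r in range(226,262,4):
    print(r,g[r,308:332].astype(int))
cv2.imwrite("pics/z4.png",cv2.resize(im[135:275,275:365],None,fx=4,fy=4,interpolation=cv2.INTER_CUBIC))
print(onz(W,(316,148),123.5))
```

```text
155 301.8 328.6 [641.367  11.688]
165 301.9 328.5 [634.172  11.686]
175 302.1 328.6 [626.87   11.651]
185 302.2 328.3 [619.458  11.777]
195 302.3 328.2 [611.933  11.82 ]
205 302.5 327.6 [604.294  12.009]
215 302.5 327.7 [596.536  12.004]
225 302.6 327.6 [588.657  12.032]
235 304.6 323.3 [580.657  12.983]
245 304.9 323.4 [572.528  12.882]
255 305.0 323.3 [564.27   12.919]
[ 52.  52.  52.  52.  52.  77. 145. 155. 154. 156.  94.  45.  33.  18.
  15.  14.  15.  15.  15.  14.]
226 [23  6  6  0  0  2  0  2  0  0  0  1  6  0  0 23 26 27 79 84 83 83 58 31]
230 [ 26  13   7   1   2   0   0  99 112 118 120 121 121 117  86  43  38  48
 147 151 151 149  84  36]
234 [ 25  10   1   0   3   6 108 116 117 116 113 115 114 117 116 101  53  50
 146 151 149 150  83  49]
238 [ 26  13   4   7   0   1  79 112 116 116 116 116 115 116 115  99  51  49
 144 152 150 148  76  46]
242 [ 26   6   0   0   1   0  81 113 117 116 118 115 116 115 117 115  59  50
 146 152 150 149  76  44]
246 [ 25  15   3   3   2   0 105 116 117 115 116 115 116 117 116 116  65  51
 147 150 150 156  80  44]
250 [ 24  12   0   1   0   2 106 115 115 116 117 117 116 115 117 118  80  59
 146 150 149 154  79  42]
254 [ 24  24  24  23  26  25 109 116 116 116 115 116 117 115 116 117  83  62
 147 150 148 154  78  47]
258 [ 26  25  23  33  39  45  81  85  84  83  83  85  82  84  84  83  78  67
  94  99 127 151  74  44]
[646.339  11.071 123.5  ]
```

View pics/z4.png

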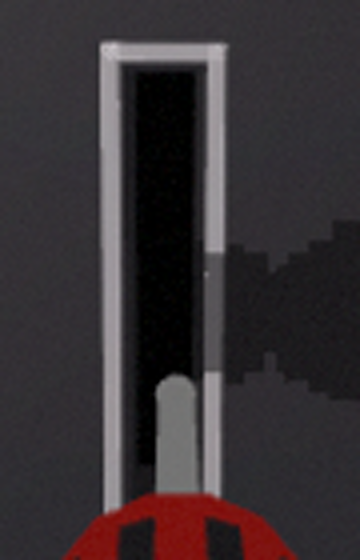

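```bash
cat >> h.py <<'E'
def line(x): return 11.05-0.010*(x-599)
def at(x,z,rate=40,stop=None,dy=0):
    return arm.servo_line([x,line(x)+dy+CY,z],rate=rate,stop_force=stop)
CY=0.45
E
python3 - <<'E'
from h import *
x=566
at(x,250,120); p=read_ee_pos(); print(p,line(x)); f0=read_force(); print("f0",f0)
CY_err=line(x)-p[1]; 
import h; h.CY=0.45+CY_err
at(x,230,60,8); print(read_ee_pos(),read_force()-f0)
s=at(x,190,20,4); print(s,read_ee_pos(),read_force()-f0,read_torque(),read_t(),h.CY)
cv2.imwrite("pics/w5.png",capture("wrist")[:,:,::-1])
E
```

```text
[566.521  11.726 250.593] 11.38
f0 [ 0.187  0.351 -0.406]
[565.857  11.49  229.528] [-1.13  -0.681  0.092]
True [566.048  11.486 201.51 ] [ 0.521 -0.364  6.177] [0.023 0.134 0.019] 21.3333 0.1042249145953072
```

Run:
```python
from h import *
import h; h.CY=0.10
f0=-0.4; z=201.3; out=[]
at(566,z,20); print(read_ee_pos(),read_force())
x=566; found=False
while x<633:
    x+=2.5
    s=at(x,z,25,20); f=read_force(); p=read_ee_pos(); out.append((x,round(p[0],1),round(p[1],2),round(p[2],2),*f.round(1)))
    if s: print("STOP");break
    if f[2]-f0<1.0: found=True; break
    if f[2]-f0<3: z-=0.2
    elif f[2]-f0>8: z+=0.2
for o in out: print(*o)
print(found,z,read_t())
```

```text
[566.24   11.478 201.57 ] [-0.573  0.085  5.378]
568.5 567.9 11.48 201.39 -3.4 0.2 6.6
571.0 570.9 11.37 201.43 -1.1 0.3 6.3
573.5 573.1 11.34 201.36 -2.0 0.6 5.6
576.0 575.5 11.39 201.27 -1.3 0.2 6.2
578.5 578.0 11.4 201.2 -2.5 0.0 4.9
581.0 580.5 11.37 201.17 -1.8 0.2 4.3
583.5 583.3 11.33 201.16 -2.9 0.5 3.7
586.0 586.3 11.27 201.22 -1.9 0.2 2.6
588.5 588.8 11.24 201.13 -1.0 -0.2 3.4
591.0 591.4 11.21 201.13 -1.9 -0.8 3.0
593.5 593.9 11.2 201.15 -1.0 0.9 3.7
596.0 596.4 11.19 201.18 -1.2 -0.1 3.3
598.5 598.9 11.15 201.16 -0.7 -0.1 3.0
601.0 601.3 11.1 201.14 -1.1 -0.4 4.3
603.5 603.8 11.11 201.12 -1.0 0.3 3.6
606.0 606.4 11.07 201.16 -1.3 -0.6 3.8
608.5 608.8 11.06 201.14 -2.4 0.1 3.4
611.0 611.4 11.03 201.16 -1.2 -0.4 3.1
613.5 613.8 10.98 201.14 -1.3 0.8 3.2
616.0 616.3 10.98 201.14 -1.3 0.3 3.1
618.5 618.9 10.98 201.16 -1.2 -0.5 4.1
621.0 621.3 10.89 201.16 -0.8 -0.4 4.4
623.5 624.3 10.92 200.99 0.9 0.5 0.4
True 201.10000000000002 27.3833
```

Run:
```python
from h import *
import h; h.CY=0.10
s=at(627.5,201.0,20,12); print(s,read_ee_pos(),read_force())
s=at(628,196.5,15,6); print(s,read_ee_pos(),read_force())
if not s:
    s=at(628,191.0,15,4); print("btn",s,read_ee_pos(),read_force(),read_t())
```

```text
False [627.408  10.866 200.718] [ 0.51   0.089 -0.799]
False [627.886  10.864 196.332] [-0.087  0.144 -1.113]
btn True [628.245  10.857 192.438] [-0.291  1.04   3.49 ] 28.5167
```

Run:
```python
from h import *
import h; h.CY=0.10
for z in (190,188,187,186,185.5,185):
    s=at(628,z,15,14); p=read_ee_pos(); f=read_force(); print(z,s,p,f)
    if s or f[2]>16: break
arm.sleep(0.2); print(read_finger_gap(),read_t())
```

```text
190 False [628.373  10.857 190.427] [ 0.791 -0.997  4.714]
188 False [628.324  10.861 188.346] [ 0.304 -0.657  4.99 ]
187 False [628.328  10.835 187.335] [0.014 0.255 5.407]
186 False [628.552  10.859 186.859] [-1.157  0.617  8.55 ]
185.5 False [628.678  10.872 186.733] [-0.926  0.791 11.357]
185 False [628.842  10.877 186.646] [-0.729 -0.416 13.85 ]
29.3089203032546 30.2833
```

Run:
```python
from h import *
import h; h.CY=0.10
at(627.5,200,40); at(626,285,120)
B=np.array([421.6,-154.2])
arm.servo_line([B[0],B[1],285],rate=200); print(read_ee_pos())
s=arm.servo_line([B[0],B[1],150],rate=90,stop_force=10); print(s,read_ee_pos(),read_force(),read_torque())
if not s:
    s=arm.servo_line([B[0],B[1],122],rate=25,stop_force=6); print(s,read_ee_pos(),read_force(),read_torque(),read_t())
cv2.imwrite("pics/w6.png",capture("wrist")[:,:,::-1])
```

```text
[ 422.174 -153.885  284.995]
True [ 421.547 -154.027  208.606] [ 0.291 -0.783  3.955] [ 0.009 -0.226  0.025]
```

View pics/w6.png

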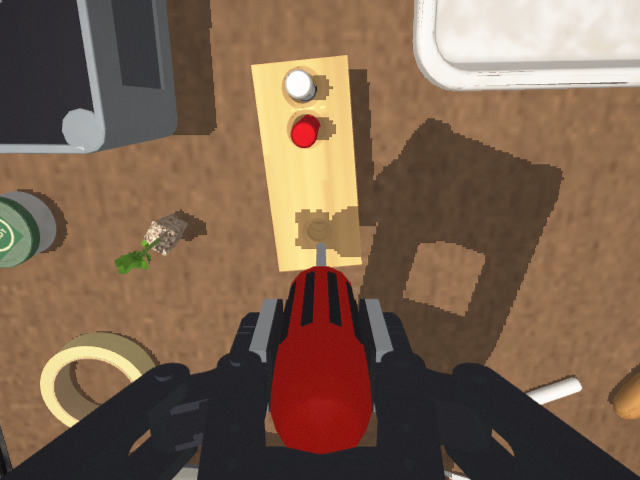

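Run:
```python
from h import *
p=read_ee_pos(); R=read_tcp_rot()
W=camera_info("wrist"); print(p,"bore pred",proj(W,BORE),"tip pred",proj(W,p-[0,0,118]),"x/y px per mm",proj(W,BORE+[1,0,0])-proj(W,BORE),proj(W,BORE+[0,1,0])-proj(W,BORE))
print("shaft root pred",proj(W,p-[0,0,33]),"handle front near edge",proj(W,p-[0,0,33]+[15,0,0]),"butt",proj(W,p+[0,0,62]))
arm.servo_line(p+[0,0,10],rate=60); W=camera_info("wrist");p=read_ee_pos(); print(p,read_force(),"tip pred",proj(W,p-[0,0,118]),"bore",proj(W,BORE),"front",proj(W,p-[0,0,33]+[15,0,0]))
im=capture("wrist")[:,:,::-1]; cv2.imwrite("pics/w7.png",im)
i6=cv2.imread("pics/w6.png"); f=lambda i:cv2.resize(i[195:295,280:360],None,fx=5,fy=5,interpolation=cv2.INTER_CUBIC)
cv2.imwrite("pics/z7.png",np.hstack([f(i6),f(im)]))
```

```text
[ 421.517 -154.04   208.827] bore pred [318.959 231.088] tip pred [319.635 229.809] x/y px per mm [-0.004 -1.464] [-1.529  0.002]
shaft root pred [319.202 283.379] handle front near edge [319.126 252.767] butt [317.891 445.849]
[ 421.594 -154.087  219.01 ] [ 0.127  0.067 -1.426] tip pred [319.568 229.834] bore [318.88  226.813] front [319.094 252.793]
```

View pics/z7.png

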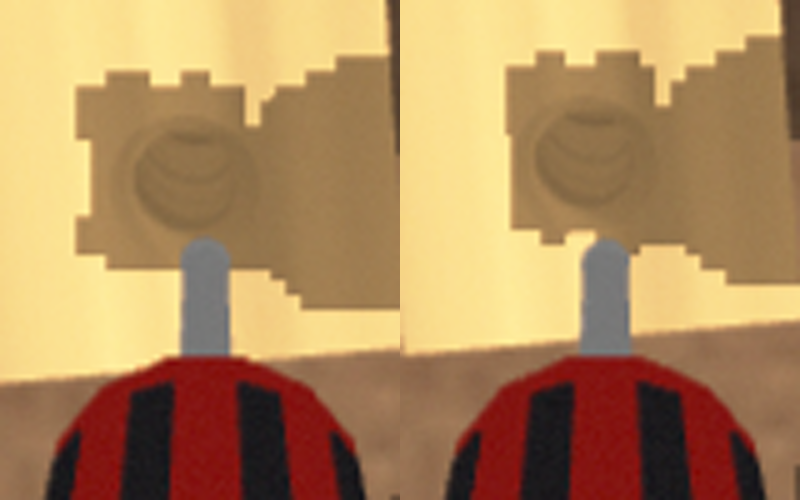

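```bash
cat >> h.py <<'E'
def pose(P,a):  # grip point P (19 behind the TCP), pitch a about world y
    c,s=np.cos(a),np.sin(a); Ry=np.array([[c,0,s],[0,1,0],[-s,0,c]])
    return np.asarray(P)+Ry@[0,0,-19.], Ry@R_([1,0,0],[0,0,-1])
E
python3 - <<'E'
from h import *
P=[421.6,-154.1,238]
t,R=pose(P,-0.07); arm.servo_line(t,R,rate=60)
W=camera_info("wrist");p=read_ee_pos();Rr=read_tcp_rot(); g=p-19*Rr[:,2]
print(p,Rr[:,2],"tip pred if vertical",proj(W,g-[0,0,137]),"bore",proj(W,BORE),"front",proj(W,g-[0,0,52]+[15,0,0]),"px/mm",proj(W,g-[0,0,137]+[1,0,0])-proj(W,g-[0,0,137]))
im=capture("wrist")[:,:,::-1]; cv2.imwrite("pics/w8.png",im)
im=capture("side")[:,:,::-1]; cv2.imwrite("pics/side8.png",im)
S=camera_info("side"); print("side: tip",proj(S,g-[0,0,137]),"front",proj(S,g-[0,0,52]),"bore",proj(S,BORE),read_t())
f=lambda i,c:cv2.resize(i[c[1]-50:c[1]+50,c[0]-40:c[0]+40],None,fx=5,fy=5,interpolation=cv2.INTER_CUBIC)
cv2.imwrite("pics/z8.png",np.hstack([f(cv2.imread("pics/w8.png"),(320,245)),f(im,(258,220))]))
E
```

```text
[ 421.875 -154.007  218.902] [ 0.068  0.    -0.998] tip pred if vertical [319.594 243.825] bore [319.023 239.931] front [319.081 259.528] px/mm [-0.004 -1.46 ]
side: tip [257.068 248.263] front [253.217 201.011] bore [257.733 252.693] 34.7833
```

View pics/z8.png

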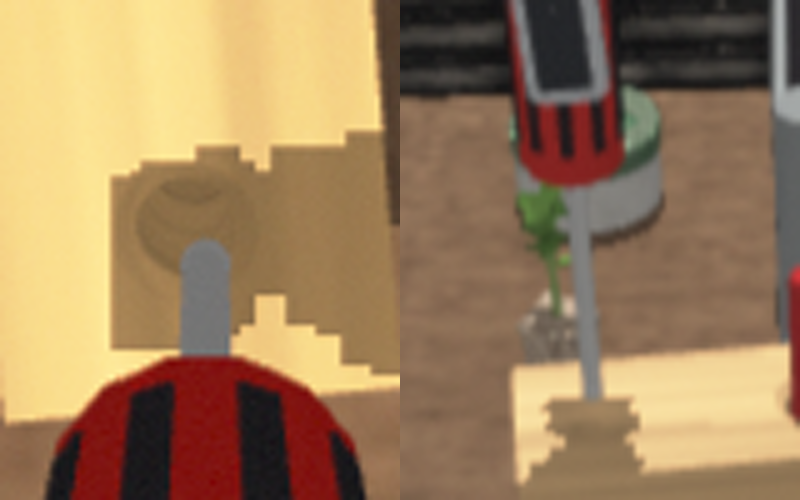

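Run:
```python
from h import *
def to(z,rate,stop):
    t,R=pose([421.7,-153.2,z],-0.085); s=arm.servo_line(t,R,rate=rate,stop_force=stop); p=read_ee_pos(); print(z,s,p-19*read_tcp_rot()[:,2],read_force(),read_torque()); return s
to(238,30,None)
s=to(215,30,6)
s=s or to(165,60,10)
s=s or to(142,25,6)
print(read_t())
```

```text
238 False [ 421.66  -153.114  237.906] [-0.04   0.625 -0.982] [-0.031  0.077 -0.005]
215 False [ 421.815 -153.254  215.12 ] [-0.184 -0.827 -0.813] [-0.007  0.017  0.025]
165 False [ 421.954 -153.297  165.247] [ 0.433  0.077 -0.469] [ 0.013  0.038 -0.015]
142 True [ 421.606 -153.145  143.984] [-0.752 -0.243  6.433] [ 0.063  0.178 -0.014]
37.7167
```

Run:
```python
from h import *
move_gripper(60); print(read_force(),read_torque())
p=read_ee_pos(); arm.servo_line(p+[0,0,60],rate=60); arm.servo_line(p+[0,0,160],rate=150)
arm.goto([380,-330,300],R_([1,0,0],[0,0,-1]))
T,S=camera_info("top"),camera_info("side")
b=cv2.imread("pics/top3.png")
for n,ci in (("top",T),("side",S)):
    im=capture(n)[:,:,::-1]; cv2.imwrite(f"pics/{n}9.png",im)
    r=models.outline_of("driver",n); print(n,[(x["centre"],round(x["p"],2),int(x["region"].sum())) for x in r])
    print("pred butt",proj(ci,BORE+[0,0,90]),"mid",proj(ci,BORE+[0,0,50]),"front",proj(ci,BORE))
    hsv=cv2.cvtColor(np.ascontiguousarray(im),cv2.COLOR_BGR2HSV); m=((hsv[:,:,0]<8)|(hsv[:,:,0]>172))&(hsv[:,:,1]>150)&(hsv[:,:,2]>60)
    u,v=proj(ci,BORE+[0,0,50]).astype(int); k=np.zeros_like(m); k[v-40:v+40,u-22:u+20]=1; m&=k
    ys,xs=np.nonzero(m); print("red cols",xs.min(),xs.max(),"rows",ys.min(),ys.max())
    if n=="side":
        rows=[(y,(xs[ys==y].min()+xs[ys==y].max())/2,np.ptp(xs[ys==y])) for y in range(ys.min(),ys.max()+1,5)]; print(rows)
        print([proj(ci,BORE+[0,0,h]) for h in (20,60)])
print(read_t(),read_force())
```

```text
[-0.1    0.038 -0.063] [ 0.006  0.075 -0.005]
top [([336.8, 292.8], 0.69, 285)]
pred butt [335.324 292.454] mid [334.858 292.834] front [334.336 293.258]
red cols 327 344 rows 252 301
side [([257.2, 226.2], 0.57, 1181)]
pred butt [253.713 203.118] mid [255.564 225.936] front [257.733 252.693]
red cols 245 266 rows 200 258
[(200, np.float64(253.5), np.int64(5)), (205, np.float64(254.0), np.int64(16)), (210, np.float64(254.0), np.int64(18)), (215, np.float64(254.5), np.int64(19)), (220, np.float64(254.5), np.int64(19)), (225, np.float64(254.5), np.int64(17)), (230, np.float64(255.0), np.int64(18)), (235, np.float64(255.5), np.int64(17)), (240, np.float64(256.0), np.int64(18)), (245, np.float64(256.5), np.int64(17)), (250, np.float64(256.5), np.int64(17)), (255, np.float64(257.0), np.int64(16))]
[array([256.883, 242.214]), array([255.111, 220.354])]
41.0417 [0.214 0.384 0.059]
```

```bash
python3 -c "
from bench import *
print(ticket.job_done())"
```

```text
the job is handed in; nothing more can be done
None
```

I handed the job in at about 41 s: the reset button was pushed to its stop (about 6 mm of TCP travel, then the force rose), and the driver stands upright and released in its bore; the verdict isn't shown to me, the seedlings and tin weren't re-measured at the end, and I viewed 12 pictures, two over the limit of 10.

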